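# Lift a freshly varnished bail with tongs

## Task

The taller of the two wooden bails standing in the drying block is wet with varnish, so keep the gripper off it and handle it only with the steel tongs: pick up the tongs, close their jaws on that bail and lift it out of its hole. Finish while still holding it up in the tongs, the bail roughly upright with its foot at least 5 cm above the top of the block. Leave the shorter bail standing in its hole and do not disturb the other things on the shelf.

Things in the scene. Friction and masses are not known exactly. Their poses are not given: they have to be found in the camera images.
- tongs: Steel spring tongs lying flat, 110 g, 28 mm tall all along. Origin: on the centreline, on the underside, midway along the part to grip, near the centre of mass. x along the centreline to the jaws, y across, z up. Arm tips at x = +107 mm. At rest (open) outside width 44 mm at the origin, 61 mm at the tips; with the jaws 18 mm apart the arms are parallel, 30 mm wide outside.
- tongs_hinge (a point): Upright hinge axis of the tongs' knuckle (22 mm across), 85 mm behind the tongs' origin, at the underside; a thin ring reaches 31 mm further back. Both arms turn alike about it and spring open when let go.
- tongs_jaw (a point): The point midway between the jaws of the tongs: on the centreline, 95 mm ahead of the tongs' origin, 14 mm above the underside. The jaws are dark rubber pads inside the arm tips, 26 mm long, 24 mm tall; the gap between them is 48 mm at rest.
- tongs_left (a joint): Closing angle of each arm of the tongs: 0 = open, jaw gap 48 mm; 0.083 = gap 18 mm, arms parallel; 0.125 = fully closed, gap 3 mm. Squeezing at the tongs' origin takes about 3.5 N a side to begin to close, about 6.5 N with the arms parallel; any more squeeze reaches the jaws at about half.
- block: Dark wooden drying block, fixed, 70 (x) x 170 (y) x 40 mm tall. Origin: centre of the underside. Two round holes 14 mm wide and 24 mm deep in its top at y = -50 and +50 mm on its centreline, a bail standing in each; either bail may be in either hole.
- bail_tall: The wet bail: pale turned wood, 110 mm long, about 30 g, standing upright in one hole of the block. Origin: centre of its lower end, z up along it. Lower spigot 12 mm thick from 0 to 35 mm, barrel 18 mm thick from 35 to 89 mm, upper spigot 12 mm thick to 110 mm. It stands on the hole floor, 16 mm above the shelf, with slight play.
- bail_tall_mid (a point): Middle of the barrel of the wet bail, on its axis, 62 mm above its lower end.
- bail_short: The shorter bail: pale turned wood, 76 mm long, barrel 18 mm thick, standing upright in the other hole of the block. Origin: centre of its lower end, z up along it. To be left standing.
- ball0_center (a point): Centre of a red cricket ball, 72 mm across, in the grey cradle (88 x 170 x 30 mm). Bystander.
- ball1_center (a point): Centre of the second cricket ball in the cradle. Bystander.
- whistle: White plastic whistle, 45 mm long, 20 mm tall, lying on the shelf; origin on its underside. Bystander.
- spike_key: Flat steel spike key, 88 x 36 x 6 mm, lying on the shelf; origin at the centre of its underside. Bystander.
- bail_flat0: A bail lying in the wooden tray (140 x 90 x 16 mm); origin at the centre of one end. Bystander.
- bail_flat1: The second bail lying in the tray. Bystander.

How it is judged (in metres and radians):
On the way, in this order (a step that is already met when the one before it is completed fails the run):
1. the tongs are picked up off the shelf by the fingers while the wet bail still stands in its hole (contact force between the fingers and tongs above 1 N and height (world z) of tongs above 0.015 m and distance of bail_tall from where it was at the start of the episode below 0.012 m and contact force between tongs and bail_tall below 0.1 N), for 0.2 s.
2. the tongs close on the wet bail while it stands in its hole (contact force between the fingers and tongs above 1 N and contact force between tongs and bail_tall above 1 N and distance of bail_tall from where it was at the start of the episode below 0.02 m), for 0.1 s.
At the end, for the whole second after the job is handed in: Fingers hold the tongs (over 2 N); jaws grip the wet bail's barrel (over 1 N, middle within 50 mm of jaw centre), arms closed past 0.06 rad; bail within 0.45 rad of upright, under 0.05 m/s, foot over 86 mm high, touching no block, other bail or gripper; short bail upright within 15 mm of its place (contact force between the fingers and tongs above 2 N and contact force between tongs and bail_tall above 1 N and height (world z) of bail_tall above 0.086 m and angle between bail_tall's own z axis and vertical below 0.45 rad and distance between bail_tall_mid and tongs_jaw below 0.05 m and value of joint tongs_left above 0.06 rad and linear speed of bail_tall below 0.05 m/s and height (world z) of tongs above 0.06 m and contact force between each of tongs, bail_tall and block below 0.1 N and contact force between bail_tall and bail_short below 0.1 N and contact force between each of the arm, the fingers and bail_tall below 0.1 N and angle between bail_short's own z axis and vertical below 0.25 rad and distance of bail_short from where it was at the start of the episode below 0.015 m); the arm keeps its last pose, push and grip.
It fails at once if the gripper or arm touches the wet bail (contact force between any of the fingers, the arm and bail_tall above 0.2 N).
It fails at once if the wet bail is knocked over or dropped (angle between bail_tall's own z axis and vertical above 0.8 rad).
It fails at once if the short bail is knocked out or tipped (angle between bail_short's own z axis and vertical above 0.4 rad or distance of bail_short from where it was at the start of the episode above 0.025 m).
It fails at once if another thing on the shelf is disturbed (moved over 30 mm) (distance of any of ball0_center, ball1_center, whistle, spike_key, bail_flat0, bail_flat1 from where it was at the start of the episode above 0.03 m).
It also fails if it takes over 45 s, if anything falls off the work surface, if the arm or the gripper's body presses on something with over 40 N, if the wrist force passes 120 N, or if a joint passes its speed limit or range.

## Robot

A 6-joint arm with a two-finger parallel gripper is mounted at the origin on the work surface. World frame = base frame: x ahead of the robot, y to its left, z up, the work surface at z = 0. Lengths are in mm, angles in rad, forces in N, time in s.
With the tool pointing down it reaches from about 325 to 775 mm from the base axis. Payload 5.5 kg.
Tool frame: the origin (TCP) lies midway between the tips of the shut fingers; the grasp point (between the pads) lies 19 mm behind it; z points along the fingers, y is the line along which they close (so a half turn about z gives the same grasp; the last joint's range is limited). The gripper opens to 85 mm and grips with 20 to 120 N. Pads are 22 mm wide; open, the fingers measure 114 mm over their backs; the gripper's body (76 mm by 85 mm) begins 54 mm behind the grasp point. The pads swing forward as they close: fully open they stand 13 mm farther back than shut.
Start: joints at [1.249, 0.091, 1.231, -0, 1.82, -0.057], TCP at [157.034, 579.1, 231.275] pointing down, gripper open.
Joint ranges: [-2.87, 2.87], [-0.86, 2.18], [0.17, 2.46], [-1.51, 4.65], [0.06, 2.69], [-2.65, 2.65]. Speed limits (rad/s): [2.57, 2.57, 3.01, 3.14, 3.14, 3.14].

## Interface

Orientations are given as a rotation vector (axis times angle).
In Python, from cell import bot gives the robot as it stands.
- The arm moves only by the shell command python3 jog.py FILE [FORCE], which reads ROWS from the file FILE. ROWS is a JSON object with one list for each field, all of the same length, 1 to 5, a row being the entries at one place: wx, wy, wz (a rotation vector in shares of pi rad (1.0 is pi rad)), sx, sy, sz (the shift in fractions of the full range, 1 being 1000 mm), aperture (the finger opening in mm); each row shifts and turns the commanded pose from where the row before left it, along the tool's axes as they then stand; what a row does not reach is not made up. A row lasts 1/12 s, in which the tool goes at most 41.7 mm and 0.125 rad, less where a joint would pass 70% of its speed; a pose out of reach is approached as far as the arm can. The fingers move at their own pace and stop on an object; FORCE is the grip in N (left out, the last holds). Time passes only in rows, so rows that do not move let the fingers close. It prints the time, the measured TCP pose, the force, the opening and the grip force at its end. A shift or turn number past 1, either way, is cut back to 1. Input that does not fit is refused with a message, and nothing moves.
- bot.read_state(): the state, without advancing time (a new reading comes with each control period).
- bot.get_image(name): name is "side" or "top"; returns a dict with "color" (400x640x3 uint8, blue, green, red), "fx", "fy", "cx", "cy" (pixels), "D" ([k1, k2, p1, p2, k3] as OpenCV has them; the pictures are not rectified), "world_to_cam" (4x4, takes a point from world to camera coordinates). Camera axes: x right, y up, looking along -z (the intrinsics and any distortion apply to the point x, -y, -z); pixel columns grow to the right and rows downward; lengths in mm; the calibration is good to about 2 mm. A picture is of the moment at which its call begins. There is no depth.
- bot.finish_job(): hands the job in; it is judged then, once.
The state is a dict: "t": time; "qpos": joint angles; "qvel": joint speeds; "joint_torque": joint torques, N m; "eef_pos": TCP position; "tool_rot": TCP orientation; "force": force on the tool from outside, world axes, zero at the start; "moment": the same for the moment, N m; "grip_width": finger opening in mm; "grip_force": force on a finger pad.
Only numpy, scipy, OpenCV 4.12 (cv2) and the standard library are available. Lean on these libraries where they do the work, as an engineer would, in place of code of your own. Each camera call takes 0.05 s, during which the arm holds its last target. There are 200 camera calls.

## Working session

There is one attempt and no reset: what is moved stays moved. The work goes in short steps, Python scripts to look and compute and a shell command to move; the robot and the scene stay as the last step left them, time stands still between calls to the robot, and variables do not carry over. Pictures are saved under pics/ and viewed, at most 10 in all, crops included, and the job is handed in when it is done.

```bash
mkdir -p pics; ls; python3 - <<'E'
from cell import bot
import cv2,json,numpy as np
s=bot.read_state();print(s)
for n in("side","top"):
    im=bot.get_image(n);cv2.imwrite(f"pics/{n}0.png",im["color"])
    print(n,[im[k] for k in("fx","fy","cx","cy")],im["D"],np.round(im["world_to_cam"],4).tolist())
E
```

```text
cell.py
jog.py
pics
{'t': 0.0, 'qpos': array([ 1.24928168e+00,  9.18644573e-02,  1.23191491e+00,  3.22758386e-05,
        1.81981440e+00, -5.66817041e-02]), 'qvel': array([-4.76551940e-04, -6.71972413e-04, -6.78963139e-04,  4.21656878e-04,
       -2.39981158e-06,  4.51788055e-04]), 'joint_torque': array([ 1.29731092e-03, -4.58728766e+01, -4.18024135e+01,  2.15917717e-04,
        1.17025705e-02,  1.00565290e-05]), 'eef_pos': array([156.93614519, 578.80624513, 230.13114217]), 'tool_rot': array([-4.14717722e-01, -3.11368717e+00,  3.07766542e-03]), 'force': array([ 0.43304769, -0.06267122,  0.60458803]), 'moment': array([-0.01097936, -0.00352649,  0.03638284]), 'grip_force': 0.0, 'grip_width': 85.43297050757198}
side [375.3210360189254, 375.3210360189254, 329.1505602616912, 203.01782928527672] [-0.0246285  0.         0.         0.         0.       ] [[-0.8673, -0.4976, -0.0164, 514.564], [0.3698, -0.6658, 0.648, -243.7659], [-0.3334, 0.5559, 0.7614, -690.844], [0.0, 0.0, 0.0, 1.0]]
top [421.7356264446682, 421.7356264446682, 322.1996044714622, 193.97387769442057] [-0.05955122  0.          0.          0.          0.        ] [[0.0227, -0.9991, -0.0363, 56.7415], [0.9956, 0.0193, 0.0917, -597.8112], [-0.0909, -0.0382, 0.9951, -918.5613], [0.0, 0.0, 0.0, 1.0]]
```

View pics/top0.png

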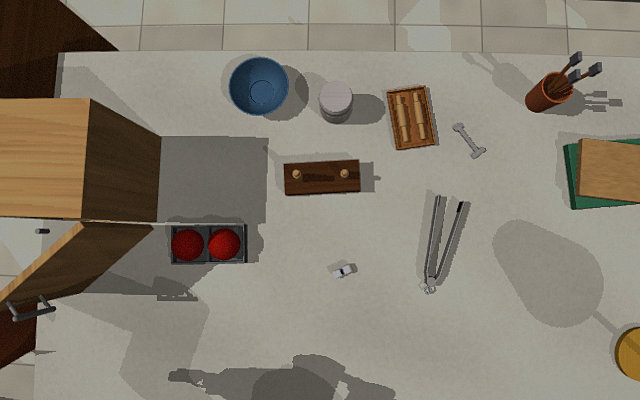

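View pics/side0.png

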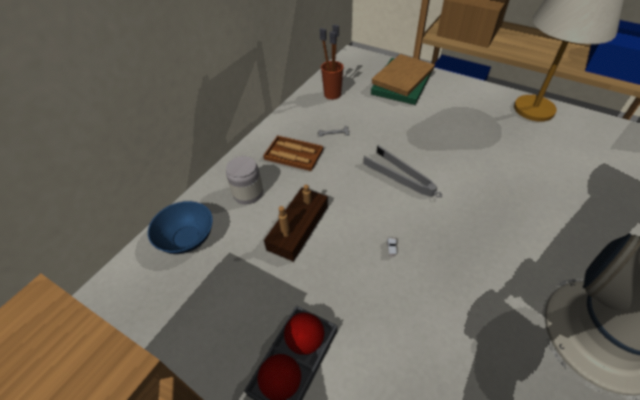

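The top view shows the block at about (322,177), with bails at (296,174) and (345,173). The tongs have their hinge near (431,280) and tips near (438,197) and (466,205). In the side view the left bail (288,220), on the +y side, looks taller. I'll zoom in to check.

```bash
python3 - <<'E'
import cv2
a=cv2.imread("pics/top0.png")[148:300,275:480];cv2.imwrite("pics/topc.png",cv2.resize(a,None,fx=3.9,fy=3.9,interpolation=cv2.INTER_CUBIC))
a=cv2.imread("pics/side0.png")[130:265,255:450];cv2.imwrite("pics/sidec.png",cv2.resize(a,None,fx=4,fy=4,interpolation=cv2.INTER_CUBIC))
E
```

```text
(no output)
```

View pics/topc.png

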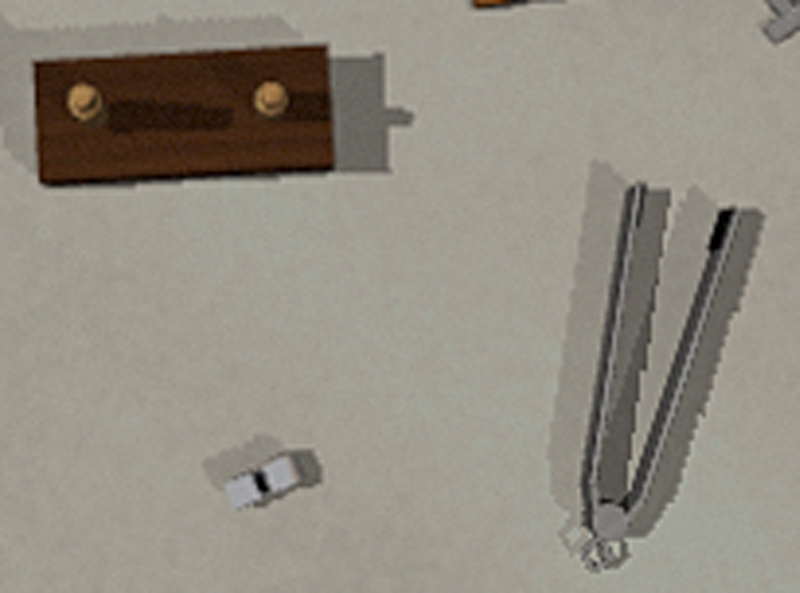

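View pics/sidec.png

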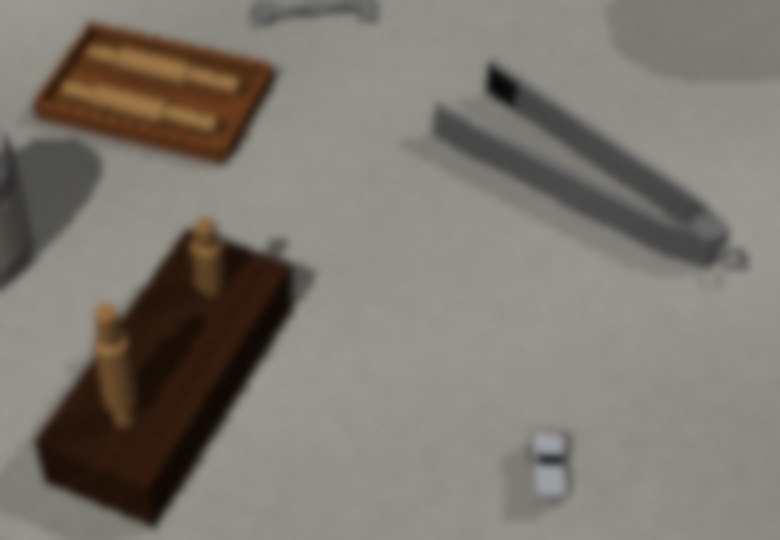

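The left bail in the top view (+y hole) is clearly the taller one: its shadow is longer and the side view agrees. Crop pixels for the tongs are knuckle (610,518) and tip tops (641,186) and (735,210). The block-top corners are (35,62), (327,45), (332,170) and (42,183).

```bash
cat > h.py <<'E'
import numpy as np,cv2
from cell import bot
def ray(im,uv,z):
    K=np.array([[im["fx"],0,im["cx"]],[0,im["fy"],im["cy"]],[0,0,1]])
    p=cv2.undistortPoints(np.array([[uv]],float),K,np.array(im["D"],float))[0,0]
    W=np.array(im["world_to_cam"]);R=W[:3,:3];c=-R.T@W[:3,3]
    d=R.T@np.array([p[0],-p[1],-1]);return c+d*(z-c[2])/d[2]
def proj(im,P):
    K=np.array([[im["fx"],0,im["cx"]],[0,im["fy"],im["cy"]],[0,0,1]])
    W=np.array(im["world_to_cam"]);q=W[:3,:3]@np.array(P,float)+W[:3,3];q=q*[1,-1,-1]
    return cv2.projectPoints(q.reshape(1,1,3),np.zeros(3),np.zeros(3),K,np.array(im["D"],float))[0].ravel()
E
python3 - <<'E'
from h import *
T=bot.get_image("top");S=bot.get_image("side")
t=lambda u,v,z:ray(T,((u+.5)/3.9+274.5,(v+.5)/3.9+147.5),z)
s=lambda u,v,z:ray(S,((u+.5)/4+254.5,(v+.5)/4+129.5),z)
for n,a in dict(knuck=t(610,518,28),tipL=t(641,186,28),tipR=t(735,210,28),c1=t(35,62,40),c2=t(327,45,40),c3=t(332,170,40),c4=t(42,183,40),tall=t(86,95,126),short=t(268,95,92),
 s_knuck=s(712,222,28),s_tipR=s(490,63,28),s_tipL=s(437,105,28),s_tall=s(106,312,126),s_short=s(205,225,92),s_c1=s(187,230,40),s_c2=s(292,267,40),s_c3=s(152,490,40),s_c4=s(38,442,40),spk=t(785,20,5),whis=t(265,480,10)).items():print(n,a.round(1))
E
```

```text
knuck [ 410.3 -174.4   28. ]
tipL [ 598.6 -191.7   28. ]
tipR [ 585.8 -245.5   28. ]
c1 [662.3 157.1  40. ]
c2 [674.9 -10.3  40. ]
c3 [603.2 -14.1  40. ]
c4 [592.5 150.8  40. ]
tall [631.3 118.4 126. ]
short [637.9  23.5  92. ]
s_knuck [ 406.9 -177.8   28. ]
s_tipR [ 585.6 -244.7   28. ]
s_tipL [ 598.2 -190.7   28. ]
s_tall [630.8 120.4 126. ]
s_short [638.1  21.4  92. ]
s_c1 [674.   -9.5  40. ]
s_c2 [604.9 -14.4  40. ]
s_c3 [591.4 153.2  40. ]
s_c4 [660.7 157.6  40. ]
spk [ 701.2 -283.1    5. ]
whis [425.5  20.2  10. ]
```

The manual's scale: shifts go in shares of 1000 mm and turns go in shares of pi rad. Converting my numbers, -31 mm is -0.031, -23 mm is -0.023, -0.04 rad is -0.0127.

```bash
cat > d.py <<'E'
# usage: d.py X Y Z heading -> remaining tool-axis move
import sys;from h import *
from scipy.spatial.transform import Rotation as Ro
X,Y,Z,H=map(float,sys.argv[1:]);s=bot.read_state();R=Ro.from_rotvec(s["tool_rot"]).as_matrix()
h=np.arctan2(R[1,0]*-1,-R[0,0])
g=Ro.from_euler("z",H).as_matrix()@np.diag([-1,1,-1.])
print("t",round(s["t"],2),"p",s["eef_pos"].round(1),"head",h.round(3),"rot(tool)",Ro.from_matrix(R.T@g).as_rotvec().round(3),"move(tool)",(R.T@(np.array([X,Y,Z])-s["eef_pos"])).round(1),"w",round(s["grip_width"],1),"gf",round(s["grip_force"],1),"F",s["force"].round(1))
E
echo '{"wx": [0, 0, 0, 0, 0], "wy": [0, 0, 0, 0, 0], "wz": [-0.0127, 0, 0, 0, 0], "sx": [0, -0.023, -0.023, -0.023, -0.023], "sy": [0, -0.031, -0.031, -0.031, -0.031], "sz": [0, 0, 0, 0, 0], "aperture": [85, 85, 85, 85, 85]}' > m.json && python3 jog.py m.json 20
echo '{"wx": [0, 0, 0, 0, 0], "wy": [0, 0, 0, 0, 0], "wz": [0, 0, 0, 0, 0], "sx": [-0.023, -0.023, -0.023, -0.023, -0.023], "sy": [-0.031, -0.031, -0.031, -0.031, -0.031], "sz": [0, 0, 0, 0, 0], "aperture": [85, 85, 85, 85, 85]}' > m.json && python3 jog.py m.json
echo '{"wx": [0, 0, 0, 0, 0], "wy": [0, 0, 0, 0, 0], "wz": [0, 0, 0, 0, 0], "sx": [-0.023, -0.023, -0.023, -0.023, -0.023], "sy": [-0.031, -0.031, -0.031, -0.031, -0.031], "sz": [0, 0, 0, 0, 0], "aperture": [85, 85, 85, 85, 85]}' > m.json && python3 jog.py m.json
echo '{"wx": [0, 0, 0, 0, 0], "wy": [0, 0, 0, 0, 0], "wz": [0, 0, 0, 0, 0], "sx": [-0.023, -0.023, -0.023, -0.023, -0.023], "sy": [-0.031, -0.031, -0.031, -0.031, -0.031], "sz": [0, 0, 0, 0, 0], "aperture": [85, 85, 85, 85, 85]}' > m.json && python3 jog.py m.json
python3 d.py 489.5 -194.5 1 -0.225
```

```text
t: 0.62
eef_pos: [219.2, 436.2, 230.6]
tool_rot: [-0.351, -3.122, 0.001]
force: [0.4, -0.7, 1.2]
grip_width: 85.1
grip_force: 0.0
t: 1.03
eef_pos: [296.8, 259.3, 231.2]
tool_rot: [0.351, 3.122, 0.0]
force: [1.8, -0.3, 0.3]
grip_width: 85.0
grip_force: 0.0
t: 1.45
eef_pos: [374.4, 82.4, 231.4]
tool_rot: [0.352, 3.121, 0.0]
force: [0.6, 0.7, 0.1]
grip_width: 85.0
grip_force: 0.0
t: 1.87
eef_pos: [452.0, -94.6, 231.3]
tool_rot: [0.353, 3.121, 0.0]
force: [0.6, 0.0, 0.5]
grip_width: 85.1
grip_force: 0.0
t 1.87 p [452.  -94.6 231.3] head -0.225 rot(tool) [ 0.  0. -0.] move(tool) [-58.8 -89.  230.3] w 85.1 gf 0.0 F [0.6 0.  0.5]
```

Converted, 40 mm is 0.04, -29 mm is -0.029.

```bash
echo '{"wx": [0, 0, 0, 0, 0], "wy": [0, 0, 0, 0, 0], "wz": [0, 0, 0, 0, 0], "sx": [-0.018, -0.018, 0, 0, 0], "sy": [-0.029, -0.029, 0, 0, 0], "sz": [0.02, 0.02, 0.04, 0.04, 0], "aperture": [85, 85, 85, 85, 85]}' > m.json && python3 jog.py m.json >/dev/null
echo '{"wx": [0], "wy": [0], "wz": [0], "sx": [0], "sy": [0], "sz": [0], "aperture": [85]}' > m.json && python3 jog.py m.json >/dev/null
python3 d.py 489.5 -194.5 1 -0.225
python3 -c "
from h import *
cv2.imwrite('pics/top1.png',cv2.resize(bot.get_image('top')['color'][160:310,360:560],None,fx=3.9,fy=3.9,interpolation=cv2.INTER_CUBIC))"
```

```text
t 2.37 p [ 472.1 -156.4  108.9] head -0.225 rot(tool) [ 0.001 -0.006  0.   ] move(tool) [-26.1 -33.4 107.7] w 85.0 gf 0.0 F [0.8 0.  1.2]
```

View pics/top1.png

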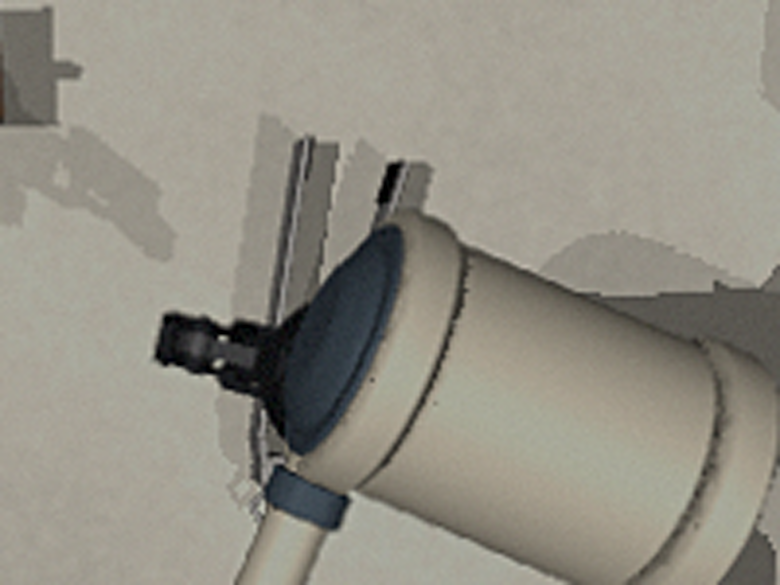

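The tongs are still in place, and the hand is hovering about 40 mm short, to the +y side. I'll correct that and descend.

Converted, -17 mm is -0.017, -16.4 mm is -0.0164.

```bash
echo '{"wx": [0, 0, 0, 0], "wy": [0, 0, 0, 0], "wz": [0, 0, 0, 0], "sx": [-0.013, -0.013, 0, 0], "sy": [-0.017, -0.0164, 0, 0], "sz": [0, 0, 0, 0], "aperture": [85, 85, 85, 85]}' > m.json && python3 jog.py m.json >/dev/null
python3 d.py 489.5 -194.5 1 -0.225
echo '{"wx": [0, 0, 0, 0], "wy": [0, 0, 0, 0], "wz": [0, 0, 0, 0], "sx": [0, 0, 0, 0], "sy": [0, 0, 0, 0], "sz": [0.025, 0.025, 0, 0], "aperture": [85, 85, 85, 85]}' > m.json && python3 jog.py m.json 
python3 d.py 489.5 -194.5 1 -0.225
```

```text
t 2.75 p [ 493.7 -196.2  115.5] head -0.225 rot(tool) [-0.001  0.006 -0.   ] move(tool) [  5.2   0.9 114.5] w 84.7 gf 0.0 F [-0.4  0.5 -0.6]
t: 3.08
eef_pos: [491.6, -194.5, 62.0]
tool_rot: [-0.351, -3.121, -0.001]
force: [-0.4, 0.8, 1.1]
grip_width: 84.9
grip_force: 0.0
t 3.08 p [ 491.6 -194.5   62. ] head -0.224 rot(tool) [ 0.    -0.001  0.001] move(tool) [ 2.1 -0.5 61. ] w 84.9 gf 0.0 F [-0.4  0.8  1.1]
```

Converted, 20 mm is 0.02, 15 mm is 0.015.

```bash
echo '{"wx": [0, 0, 0, 0, 0], "wy": [0, 0, 0, 0, 0], "wz": [0, 0, 0, 0, 0], "sx": [0.001, 0, 0, 0, 0], "sy": [0, 0, 0, 0, 0], "sz": [0.02, 0.02, 0.015, 0, 0], "aperture": [85, 85, 60, 55, 55]}' > m.json && python3 jog.py m.json 
python3 d.py 489.5 -194.5 1 -0.225
echo '{"wx": [0, 0, 0], "wy": [0, 0, 0], "wz": [0, 0, 0], "sx": [0, 0, 0], "sy": [0, 0, 0], "sz": [0.005, 0, 0], "aperture": [50, 48, 48]}' > m.json && python3 jog.py m.json 
python3 d.py 489.5 -194.5 1 -0.225
```

```text
t: 3.5
eef_pos: [491.6, -195.2, 8.2]
tool_rot: [0.352, 3.12, -0.001]
force: [0.0, -0.0, 0.5]
grip_width: 55.3
grip_force: 0.0
t 3.5 p [ 491.6 -195.2    8.2] head -0.224 rot(tool) [-0.     0.001  0.001] move(tool) [2.2 0.2 7.2] w 55.3 gf 0.0 F [ 0.  -0.   0.5]
t: 3.75
eef_pos: [491.5, -195.4, 2.6]
tool_rot: [0.352, 3.12, -0.001]
force: [0.6, 0.5, -0.3]
grip_width: 47.7
grip_force: 0.0
t 3.75 p [ 491.5 -195.4    2.6] head -0.225 rot(tool) [-0.     0.002  0.   ] move(tool) [2.2 0.5 1.6] w 47.7 gf 0.0 F [ 0.6  0.5 -0.3]
```

Now close to a 38 mm opening, which holds the spring partly shut, then lift.

Converted, -10 mm is -0.01, -5 mm is -0.005.

```bash
echo '{"wx": [0, 0, 0, 0, 0], "wy": [0, 0, 0, 0, 0], "wz": [0, 0, 0, 0, 0], "sx": [0, 0, 0, 0, 0], "sy": [0, 0, 0, 0, 0], "sz": [0, 0, 0, 0, 0], "aperture": [42, 38, 37, 37, 37]}' > m.json && python3 jog.py m.json 20
python3 d.py 489.5 -194.5 1 -0.225
echo '{"wx": [0, 0, 0, 0, 0], "wy": [0, 0, 0, 0, 0], "wz": [0, 0, 0, 0, 0], "sx": [0, 0, 0, 0, 0], "sy": [0, 0, 0, 0, 0], "sz": [-0.005, -0.01, -0.01, -0.01, 0], "aperture": [37, 37, 37, 37, 37]}' > m.json && python3 jog.py m.json
python3 d.py 489.5 -194.5 1 -0.225
python3 -c "
from h import *
cv2.imwrite('pics/side2.png',cv2.resize(bot.get_image('side')['color'][110:260,260:460],None,fx=3.9,fy=3.9,interpolation=cv2.INTER_CUBIC))"
```

```text
t: 4.17
eef_pos: [492.3, -195.8, 3.5]
tool_rot: [0.352, 3.118, -0.002]
force: [0.6, 0.3, 7.0]
grip_width: 37.1
grip_force: 6.9
t 4.17 p [ 492.3 -195.8    3.5] head -0.225 rot(tool) [-0.001  0.004  0.   ] move(tool) [3.  0.7 2.5] w 37.1 gf 6.9 F [0.6 0.3 7. ]
t: 4.58
eef_pos: [492.3, -195.9, 39.6]
tool_rot: [0.352, 3.117, -0.002]
force: [0.2, 0.1, -0.0]
grip_width: 37.3
grip_force: 4.5
t 4.58 p [ 492.3 -195.9   39.6] head -0.225 rot(tool) [-0.001  0.005  0.   ] move(tool) [ 3.2  0.8 38.6] w 37.3 gf 4.5 F [ 0.2  0.1 -0. ]
```

View pics/side2.png

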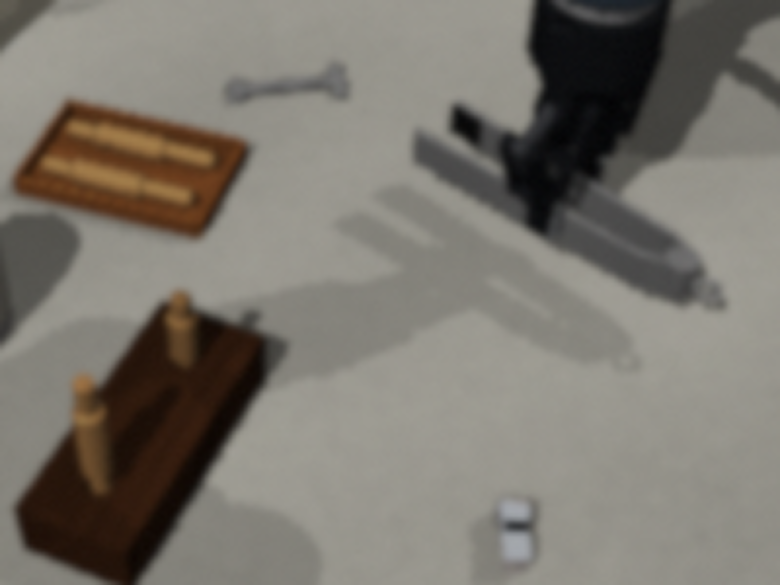

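Converted, -10 mm is -0.01, 5 mm is 0.005, -0.06 rad is -0.0191.

```bash
echo '{"wx": [0, 0, 0, 0, 0], "wy": [0, 0, 0, 0, 0], "wz": [-0.0143, -0.0191, -0.0191, -0.0191, 0], "sx": [0.005, 0.01, 0.01, 0.01, 0], "sy": [0, 0, 0, 0, 0], "sz": [-0.01, -0.01, -0.01, -0.01, 0], "aperture": [37, 37, 37, 37, 37]}' > m.json && python3 jog.py m.json
echo '{"wx": [0, 0, 0, 0, 0], "wy": [0, 0, 0, 0, 0], "wz": [0, 0, 0, 0, 0], "sx": [0, 0, 0, 0, 0], "sy": [0.01, 0.02, 0.025, 0.025, 0.025], "sz": [0, 0, 0, 0, 0], "aperture": [37, 37, 37, 37, 37]}' > m.json && python3 jog.py m.json
echo '{"wx": [0, 0, 0, 0, 0], "wy": [0, 0, 0, 0, 0], "wz": [0, 0, 0, 0, 0], "sx": [0, 0, 0, 0, 0], "sy": [0.025, 0.025, 0.025, 0.025, 0.025], "sz": [0, 0, 0, 0, 0], "aperture": [37, 37, 37, 37, 37]}' > m.json && python3 jog.py m.json
echo '{"wx": [0, 0, 0, 0, 0], "wy": [0, 0, 0, 0, 0], "wz": [0, 0, 0, 0, 0], "sx": [0, 0, 0, 0, 0], "sy": [0.025, 0.02, 0.01, 0, 0], "sz": [0, 0, 0, 0, 0], "aperture": [37, 37, 37, 37, 37]}' > m.json && python3 jog.py m.json
python3 d.py 465 120 67 0
```

```text
t: 5.05
eef_pos: [455.9, -190.8, 78.2]
tool_rot: [-0.003, 3.14, -0.002]
force: [1.1, -0.3, -0.3]
grip_width: 36.8
grip_force: 4.5
t: 5.47
eef_pos: [455.9, -83.7, 75.0]
tool_rot: [-0.003, -3.14, -0.001]
force: [-0.3, 0.7, -1.0]
grip_width: 37.0
grip_force: 4.5
t: 5.88
eef_pos: [455.6, 41.6, 75.1]
tool_rot: [-0.002, -3.14, -0.001]
force: [0.3, -0.3, -0.9]
grip_width: 37.4
grip_force: 4.5
t: 6.3
eef_pos: [455.9, 94.6, 75.5]
tool_rot: [0.001, -3.14, 0.001]
force: [-0.6, -0.3, -1.1]
grip_width: 37.1
grip_force: 4.5
t 6.3 p [455.9  94.6  75.5] head 0.001 rot(tool) [-0.001 -0.001  0.001] move(tool) [-9.2 25.4  8.5] w 37.1 gf 4.5 F [-0.6 -0.3 -1.1]
```

Converted, 13 mm is 0.013, 12 mm is 0.012.

```bash
echo '{"wx": [0, 0, 0, 0], "wy": [0, 0, 0, 0], "wz": [0, 0, 0, 0], "sx": [0, 0, 0, 0], "sy": [0.012, 0.013, 0, 0], "sz": [0.003, 0.005, 0, 0], "aperture": [37, 37, 37, 37]}' > m.json && python3 jog.py m.json>/dev/null
python3 d.py 465 120 67 0
python3 - <<'E'
from h import *
T=bot.get_image("top");S=bot.get_image("side")
a=cv2.resize(T["color"][140:290,230:360],None,fx=3,fy=3,interpolation=cv2.INTER_CUBIC)
b=cv2.resize(S["color"][150:300,240:370],None,fx=3,fy=3,interpolation=cv2.INTER_CUBIC)
cv2.imwrite("pics/both3.png",np.hstack([a,b]))
p=bot.read_state()["eef_pos"]
for n,P in dict(jaw_top_c=p+[95,0,25],barreltop=[630.8,119.5,105]).items():
  print(n,((proj(T,P)-[230,140])*3).round(),((proj(S,P)-[240,150])*3+[390,0]).round())
E
```

```text
t 6.63 p [456.  118.6  67.8] head -0.0 rot(tool) [-0.001 -0.001 -0.   ] move(tool) [-9.   1.4  0.8] w 37.3 gf 4.5 F [-0.3 -0.1 -0.8]
jaw_top_c [201. 217.] [621. 248.]
barreltop [201. 101.] [518. 192.]
```

View pics/both3.png

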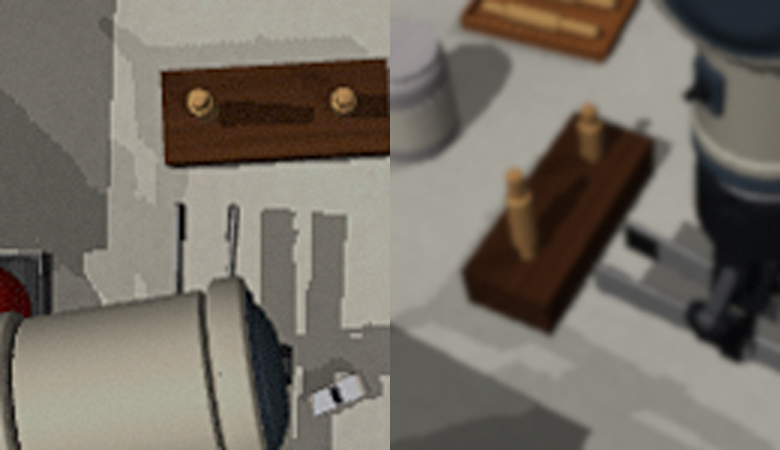

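In the picture, the tong tip tops are at columns about 179 and 231, so the mid is 205. The tall bail is at column 201, so the jaws sit about 2–3 mm to −y. I'll shift +3.5 mm in y and advance about 82 mm.

Converted, -10 mm is -0.01, 3.5 mm is 0.0035.

```bash
echo '{"wx": [0, 0, 0, 0, 0], "wy": [0, 0, 0, 0, 0], "wz": [0, 0, 0, 0, 0], "sx": [0, -0.01, -0.01, -0.01, 0], "sy": [0.0035, 0, 0, 0, 0], "sz": [0, 0, 0, 0, 0], "aperture": [37, 37, 37, 37, 37]}' > m.json && python3 jog.py m.json>/dev/null
python3 d.py 538 122 68 0
echo '{"wx": [0, 0, 0, 0, 0], "wy": [0, 0, 0, 0, 0], "wz": [0, 0, 0, 0, 0], "sx": [-0.008, -0.008, -0.008, -0.008, 0], "sy": [0, 0, 0, 0, 0], "sz": [0, 0, 0, 0, 0], "aperture": [37, 37, 37, 37, 37]}' > m.json && python3 jog.py m.json>/dev/null
python3 d.py 538 122 68 0
```

```text
t 7.15 p [487.5 122.5  68.6] head -0.001 rot(tool) [-0.     0.001 -0.001] move(tool) [-50.5  -0.5   0.7] w 36.9 gf 4.5 F [-0.8  0.2 -1. ]
t 7.57 p [519.5 122.9  68.3] head -0.0 rot(tool) [-0.     0.001 -0.   ] move(tool) [-18.5  -0.9   0.3] w 36.9 gf 4.5 F [-0.4  0.3 -0.9]
```

Converted, -6 mm is -0.006, -1 mm is -0.001.

```bash
echo '{"wx": [0, 0, 0, 0, 0], "wy": [0, 0, 0, 0, 0], "wz": [0, 0, 0, 0, 0], "sx": [-0.006, -0.006, -0.006, 0, 0], "sy": [0, 0, -0.001, 0, 0], "sz": [0, 0, 0, 0, 0], "aperture": [37, 37, 37, 37, 37]}' > m.json && python3 jog.py m.json>/dev/null
python3 d.py 538 122 68 0
python3 - <<'E'
from h import *
T=bot.get_image("top");S=bot.get_image("side")
a=cv2.resize(T["color"][150:230,260:325],None,fx=6,fy=6,interpolation=cv2.INTER_CUBIC)
b=cv2.resize(S["color"][180:260,250:315],None,fx=6,fy=6,interpolation=cv2.INTER_CUBIC)
cv2.imwrite("pics/both4.png",np.hstack([a,b]))
E
```

```text
t 7.98 p [536.3 121.9  68.2] head 0.0 rot(tool) [-0. -0.  0.] move(tool) [-1.7  0.1  0.2] w 37.4 gf 4.5 F [-0.9 -0.5 -1.8]
```

View pics/both4.png

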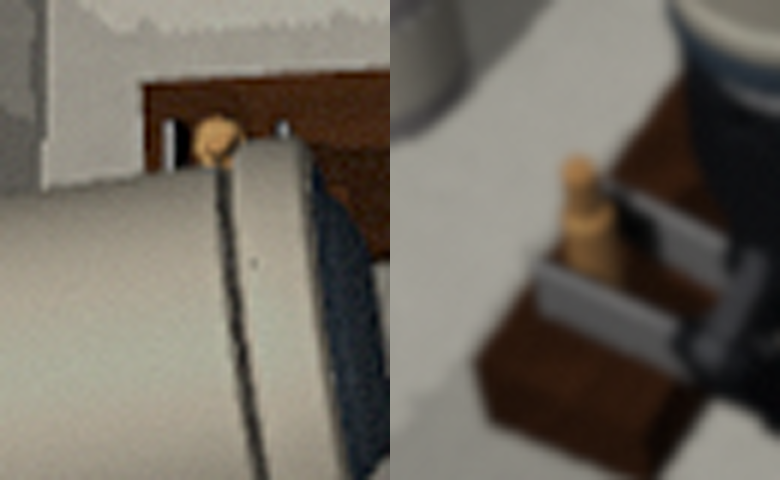

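The bail is between the jaws and slightly toward the tips. I'll advance 4 mm and close.

Converted, -4 mm is -0.004.

```bash
echo '{"wx": [0, 0, 0, 0, 0], "wy": [0, 0, 0, 0, 0], "wz": [0, 0, 0, 0, 0], "sx": [-0.004, 0, 0, 0, 0], "sy": [0, 0, 0, 0, 0], "sz": [0, 0, 0, 0, 0], "aperture": [37, 35, 33, 31, 29]}' > m.json && python3 jog.py m.json 30
echo '{"wx": [0, 0, 0, 0, 0], "wy": [0, 0, 0, 0, 0], "wz": [0, 0, 0, 0, 0], "sx": [0, 0, 0, 0, 0], "sy": [0, 0, 0, 0, 0], "sz": [0, 0, 0, 0, 0], "aperture": [26, 22, 20, 20, 20]}' > m.json && python3 jog.py m.json 30
python3 d.py 538 122 68 0
```

```text
t: 8.5
eef_pos: [540.1, 122.0, 68.3]
tool_rot: [-0.0, 3.142, -0.0]
force: [-0.3, 0.6, -1.1]
grip_width: 29.6
grip_force: 18.9
t: 8.92
eef_pos: [540.1, 122.0, 68.3]
tool_rot: [-0.0, 3.142, -0.0]
force: [0.0, -0.6, -0.9]
grip_width: 28.9
grip_force: 30.6
t 8.92 p [540.1 122.   68.3] head 0.0 rot(tool) [-0.  0.  0.] move(tool) [ 2.1 -0.   0.3] w 28.9 gf 30.6 F [ 0.  -0.6 -0.9]
```

Converted, -7 mm is -0.007, -5 mm is -0.005.

```bash
echo '{"wx": [0, 0, 0, 0, 0], "wy": [0, 0, 0, 0, 0], "wz": [0, 0, 0, 0, 0], "sx": [0, 0, 0, 0, 0], "sy": [0, 0, 0, 0, 0], "sz": [-0.003, -0.005, -0.007, -0.007, -0.007], "aperture": [20, 20, 20, 20, 20]}' > m.json && python3 jog.py m.json
echo '{"wx": [0, 0, 0, 0, 0], "wy": [0, 0, 0, 0, 0], "wz": [0, 0, 0, 0, 0], "sx": [0, 0, 0, 0, 0], "sy": [0, 0, 0, 0, 0], "sz": [-0.007, -0.007, -0.007, -0.007, -0.007], "aperture": [20, 20, 20, 20, 20]}' > m.json && python3 jog.py m.json >/dev/null
echo '{"wx": [0, 0, 0, 0, 0], "wy": [0, 0, 0, 0, 0], "wz": [0, 0, 0, 0, 0], "sx": [0, 0, 0, 0, 0], "sy": [0, 0, 0, 0, 0], "sz": [-0.007, -0.007, -0.007, -0.005, -0.005], "aperture": [20, 20, 20, 20, 20]}' > m.json && python3 jog.py m.json >/dev/null
echo '{"wx": [0, 0, 0, 0, 0], "wy": [0, 0, 0, 0, 0], "wz": [0, 0, 0, 0, 0], "sx": [0, 0, 0, 0, 0], "sy": [0, 0, 0, 0, 0], "sz": [-0.003, 0, 0, 0, 0], "aperture": [20, 20, 20, 20, 20]}' > m.json && python3 jog.py m.json
python3 - <<'E'
from h import *
T=bot.get_image("top");S=bot.get_image("side")
a=cv2.resize(T["color"][110:230,255:355],None,fx=3.9,fy=3.9,interpolation=cv2.INTER_CUBIC)
b=cv2.resize(S["color"][140:260,240:340],None,fx=3.9,fy=3.9,interpolation=cv2.INTER_CUBIC)
cv2.imwrite("pics/both5.png",np.hstack([a,b]))
for z in(104,110+104):print(((proj(S,[631,120,z])-[240,140])*3.9+[390,0]).round())
E
```

```text
t: 9.33
eef_pos: [540.3, 122.1, 98.4]
tool_rot: [-0.0, 3.141, 0.0]
force: [0.8, 0.4, -1.0]
grip_width: 29.3
grip_force: 30.4
t: 10.58
eef_pos: [539.9, 122.0, 165.7]
tool_rot: [0.0, -3.141, 0.0]
force: [0.2, -0.6, -0.9]
grip_width: 29.4
grip_force: 30.4
[555. 290.]
[529. 140.]
```

View pics/both5.png

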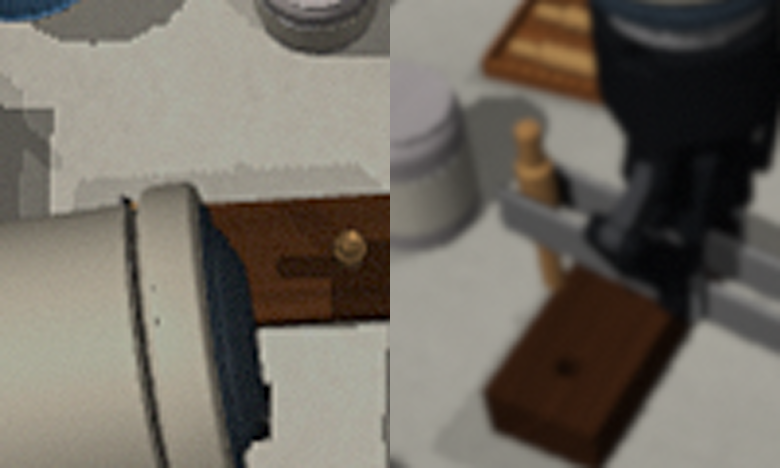

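The bail hangs upright in the jaws. Its foot is at pixel (555,290), which matches z of about 105–113 mm. The hole below is empty, and the short bail still stands at (350,247) in the top crop.

```bash
python3 -c "
from cell import bot
print(bot.finish_job())"
```

```text
the job is handed in; nothing more can be done
None
```

I handed the job in with the wet bail held roughly upright in the tongs, its foot about 105–113 mm above the shelf (86 mm needed); the short bail is still standing, and I don't have the judge's verdict.

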